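# Put up the price on the number-wheel stand

## Task

The bag price goes up to 165. On the price stand, flick the middle (tens) wheel and the units wheel (the right-hand one as the customers read it) forward by their edges with a fingertip, click by click, until the windows read 1-6-5, each wheel sitting in its click and neither running past its figure on the way. The hundreds wheel stays at 1; do not lift, tip or shove the stand, and leave the things around it where they are.

Things in the scene. Friction and masses are not known exactly. Their poses are not given: they have to be found in the camera images.
- stand: loose price stand, off-white and black, 1.7 kg, rubber feet, 146 (x) x 176 (y) x 138 mm tall. Origin on the table under its centre; x points away from the robot to the customers' side with the windows, y to the left seen from the robot, z up. Three equal black number wheels 50 mm apart on one axle along y; end cheeks at y = +-84 mm, 117 mm tall, 138 near the mask; dividers 108 mm tall
- tens_axle (a point): centre of the middle (tens) wheel on the axle, 72 mm above the table. Each wheel: a drum of radius 52, 24 mm wide, ten radial lugs 4 mm thick to a tip radius of 62 (drum top 124, lug tips 134 above the table), a figure on a white tile between lugs. At rest in a click two lugs lean 18 degrees either side of straight up, the next at 54. Top and robot's side are open
- units_axle (a point): centre of the units wheel on the axle, 72 mm above the table: the right-hand wheel as customers read it, the left-hand one (stand's +y) seen from the robot
- hundreds_axle (a point): centre of the hundreds wheel on the axle, 72 mm above the table, at the stand's -y side
- tens_window (a point): centre of the middle window in the front mask, 39 mm in front of the axle and 126 mm above the table; the other windows lie 50 mm to either side. Each opening is 37 mm high along the mask, 36 mm wide. The mask slopes 36 degrees from level; its top bar, the nearest to the robot, begins 22 mm in front of the axle, 138 mm above the table
- tens (a joint): angle (rad) of the tens wheel: 0 shows figure 0, +0.628 (one click) per figure, stops beyond 0 and 9. Starts at 3 to 5. It grows when the wheel's top moves forward (stand's +x). 1 to 2 N on a lug turns it; a little past half way it jumps into the next click by itself in about 0.3 s and does not coast on. If it starts between clicks it settles at once into the nearer, or rarely stays poised half way
- units (a joint): angle (rad) of the units wheel: same sense, 0.628 per figure and same clicks as the tens wheel. Starts at 2 to 4
- hundreds (a joint): angle (rad) of the hundreds wheel: same sense, 0.628 per figure. Starts at 0.628, showing 1, and belongs there
- cups: stack of clear plastic cups, 73 diameter, 106 tall mm, loose, origin at the centre of its underside; stays where it is
- lids: stack of clear lids, 77 diameter, 45 tall mm, loose, origin at the centre of its underside; stays where it is
- jar: white jar with steel cap, 62 diameter, 85 tall mm, loose, origin at the centre of its underside; stays where it is
- weight: brass scale weight with a knob, 42 diameter, 60 tall mm, loose, origin at the centre of its underside; stays where it is
- calculator: grey pocket calculator lying flat, 145 x 85 x 14 mm, loose, origin at the centre of its underside; stays where it is
- nut_tray: wooden tray heaped with green nuts, 130 x 190, 66 tall with the heap mm, loose, origin at the centre of its underside; stays where it is

How it is judged:
By the outcome, as a careful person would: the job done as asked, in the order asked, and still so for the second after the job is handed in, with the robot touching nothing.
It also fails if it takes over 58 s, if anything falls off the work surface, if the arm or the gripper's body presses on something with over 40 N, if the wrist force passes 120 N, or if a joint passes its speed limit or range.

## Robot

A 6-joint arm with a two-finger parallel gripper is mounted at the origin on the work surface. World frame = base frame: x ahead of the robot, y to its left, z up, the work surface at z = 0. Lengths are in m, angles in rad, forces in N, time in s.
With the tool pointing down it reaches from about 0.225 to 0.875 m from the base axis. Payload 3.4 kg.
Tool frame: the origin (TCP) lies on the centre line of the jaws, within the pads' length; the fingertips stand 19 mm ahead of it and the grasp point (between the pads) is the TCP; z points along the fingers, y is the direction in which the jaws open and shut (so a half turn about z gives the same grasp; the last joint's range is limited). The gripper opens to 85 mm and grips with 20 to 120 N. Pads are 22 mm wide; open, the fingers measure 114 mm over their backs; the gripper's body (76 mm by 85 mm) begins 54 mm behind the grasp point. The pads swing forward as they close: fully open they stand 13 mm farther back than shut.
Start: joints at [1.175, 0.276, 1.505, -0, 1.361, -0.121], TCP at [0.156, 0.553, 0.225] pointing down, gripper open.
Joint ranges: [-2.89, 2.89], [-0.75, 2.08], [0.22, 2.7], [-1.18, 4.32], [0.11, 2.71], [-2.7, 2.7]. Speed limits (rad/s): [2.57, 2.57, 3.14, 3.14, 3.14, 3.14].

## Interface

Orientations are given as a unit quaternion [w, x, y, z].
In Python, from rig import monitor, eyes, manip, models gives the robot as it stands.
- The arm moves only by the tool send_rows, never from a script. Its argument "deltas" is a list of rows, each an object with "dp": the shift along the world's x, y, z each as a share of 0.12 m, from -1 to 1, a list of three; "rotation": the turn, a rotation vector about the world's x, y, z each as a share of 0.5 rad, from -1 to 1, a list of three. In form: [{"dp": [dx, dy, dz], "rotation": [rx, ry, rz]}, ...]. A call has 1 to 12 rows; each row is the pose to reach, as a shift and turn from the pose commanded when the call began; what a row does not reach only later rows make up. A row lasts 1/12 s, in which the tool goes at most 41.7 mm and 7.16 degrees, less where a joint would pass 70% of its speed; a pose out of reach is approached as far as the arm can. A call with a number of a shift or a turn outside -1 to 1 is refused whole. A call with a gripper value outside its range is refused whole. "fingers" is the closure, from -1 (fully open) to 1 (shut), set as the call begins (left out, the last holds). The fingers move at their own pace and stop on an object; "grip_force" is the grip in N (left out, the last holds). Time passes only in rows, so rows that repeat a pose let the fingers close. It gives the time, the measured TCP pose, the force and the opening at its end, in the units of the state.
- monitor.get_state(): the state, without advancing time (a new reading comes with each control period).
- eyes.get_image(name): name is "side" or "top"; returns a dict with "color" (384x512x3 uint8, red, green, blue), "depth" (384x512 float32, m along the optical axis (not along the pixel's ray), 0 where there is no reading), "mtx" (3x3 intrinsics, pixels), "rvec" (rotation vector, rad) and "tvec" (3), from world to camera coordinates, as OpenCV has them. Camera axes: x right, y down, z forward; pixel columns grow to the right and rows downward; lengths in m; the calibration is good to about 2 mm. A picture is of the moment at which its call begins.
- manip.sign_off(): hands the job in, once; it reports no verdict.
Trained networks look in a picture, given as the dict that the camera call returned (one of the last four; its "shot" number tells which), for a name from the list of things; names that differ only in an ending like _2 or _b are one class to them, and where a whole thing is asked for, a point or a joint stands for the part that bears it (a point fixed in the world has none). Each returns a list of dicts, best first, with "score" (0 to 1); they miss things now and then, are a little off and sometimes report something else, mostly with a low value. They report only what shows in the picture. A call takes as long as a camera call.
- models.find_in(name, picture): "box" ([left, top, right, bottom] in pixels, round what is visible of it).
The state is a dict: "clock": time; "qpos": joint angles; "qd": joint speeds; "effort": joint torques, N m; "position": TCP position; "ee_rot": TCP orientation; "contact_force": force on the tool from outside, world axes, zero at the start; "moment": the same for the moment, N m; "width": finger opening in m.
Only numpy, scipy, OpenCV 4.12 (cv2) and the standard library are available. Lean on these libraries where they do the work, as an engineer would, in place of code of your own. Each camera call takes 0.05 s, during which the arm holds its last target.

## Working session

There is one attempt and no reset: what is moved stays moved. The work goes in short steps, Python scripts to look and compute and a tool call to move; the robot and the scene stay as the last step left them, time stands still between calls to the robot, and variables do not carry over. Pictures are saved under pics/ and viewed, and the job is handed in when it is done.

Besides the shell and the picture viewer there is one more tool, called after "Call:" as name(argument=value, ...), one argument or row to a line, values as JSON. send_rows: Moves the arm, as the interface text tells. Its arguments: {"type":"object","properties":{"deltas":{"type":"array","items":{"type":"object","properties":{"dp":{"type":"array","items":{"type":"number"}},"rotation":{"type":"array","items":{"type":"number"}}}}},"fingers":{"type":"number"},"grip_force":{"type":"number"}},"required":["deltas"]}

```bash
mkdir -p pics; ls; python3 - <<'E'
from rig import monitor, eyes, manip, models
import cv2, numpy as np
s=monitor.get_state(); print({k:(np.round(v,3).tolist()) for k,v in s.items()})
for n in("side","top"):
    p=eyes.get_image(n)
    cv2.imwrite(f"pics/{n}0.png",cv2.resize(p["color"][:,:,::-1],(800,600)))
    np.savez(f"{n}0.npz",**{k:p[k] for k in("color","depth","mtx","rvec","tvec")})
    print(n,p["mtx"],p["rvec"],p["tvec"], -cv2.Rodrigues(p["rvec"])[0].T@p["tvec"])
    for t in("stand","tens","tens_axle","units_axle","hundreds_axle","tens_window","cups","lids","jar","weight","calculator","nut_tray"):
        print(t,[(np.round(d["box"]).tolist(),round(d["score"],2)) for d in models.find_in(t,p)][:3])
E
```

```text
pics
{'clock': 0.0, 'qpos': [1.175, 0.277, 1.506, -0.0, 1.361, -0.121], 'qd': [-0.001, 0.001, -0.001, 0.002, -0.001, -0.002], 'effort': [0.0, -41.678, -24.581, 0.001, 0.011, -0.0], 'position': [0.156, 0.553, 0.224], 'ee_rot': [-0.0, 0.137, 0.991, -0.001], 'contact_force': [-0.448, -0.347, 0.568], 'moment': [-0.02, -0.022, -0.007], 'width': 0.086}
side [[396.42450124   0.         254.80451396]
 [  0.         396.42450124 196.55079759]
 [  0.           0.           1.        ]] [ 2.09745996 -0.72067991  0.36084476] [-0.44362544  0.30708661  0.62850172] [ 0.15143761 -0.53563928  0.61341449]
stand [([189.0, 160.0, 280.0, 264.0], 0.74)]
tens [([208.0, 180.0, 251.0, 230.0], 0.69)]
tens_axle [([191.0, 163.0, 280.0, 265.0], 0.57)]
units_axle [([197.0, 171.0, 237.0, 214.0], 0.26)]
hundreds_axle [([190.0, 160.0, 282.0, 266.0], 0.56)]
tens_window []
cups [([246.0, 229.0, 282.0, 285.0], 0.89), ([187.0, 160.0, 280.0, 268.0], 0.27)]
lids [([113.0, 213.0, 185.0, 251.0], 0.52)]
jar [([301.0, 224.0, 333.0, 274.0], 0.9)]
weight [([184.0, 258.0, 204.0, 291.0], 0.8), ([193.0, 161.0, 280.0, 267.0], 0.55)
[... 320 characters left out ...]
.56795826 0.93205178] [0.46789321 0.04161456 0.98525105]
stand [([192.0, 168.0, 276.0, 240.0], 0.65)]
tens [([225.0, 179.0, 242.0, 234.0], 0.81)]
tens_axle [([194.0, 166.0, 277.0, 238.0], 0.96)]
units_axle [([250.0, 181.0, 266.0, 235.0], 0.66), ([191.0, 165.0, 274.0, 241.0], 0.65)]
hundreds_axle [([301.0, 158.0, 329.0, 186.0], 0.71), ([192.0, 164.0, 273.0, 244.0], 0.55)]
tens_window [([191.0, 165.0, 275.0, 241.0], 0.79)]
cups [([284.0, 203.0, 320.0, 235.0], 0.92)]
lids [([149.0, 164.0, 187.0, 202.0], 0.96), ([304.0, 158.0, 330.0, 190.0], 0.73)]
jar [([299.0, 157.0, 330.0, 190.0], 0.72)]
weight [([260.0, 265.0, 278.0, 278.0], 0.63)]
calculator []
nut_tray [([196.0, 99.0, 276.0, 156.0], 0.84)]
```

View pics/side0.png

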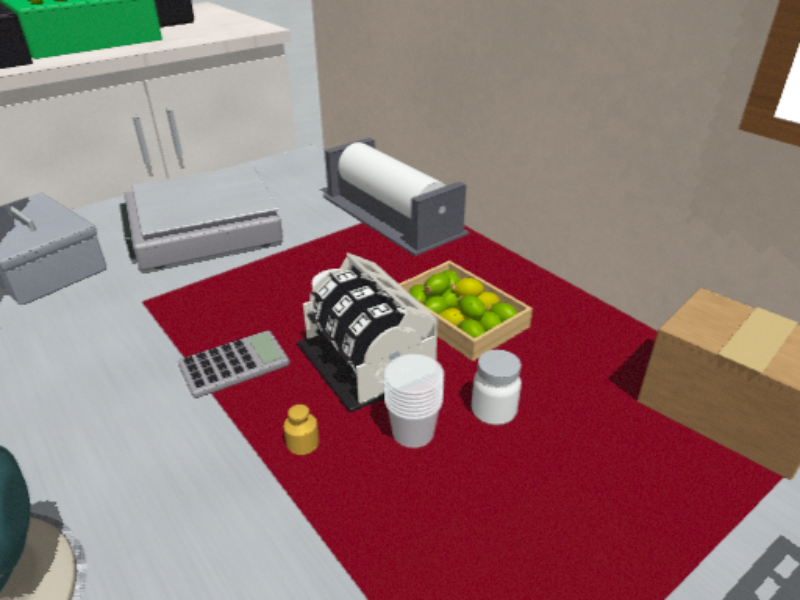

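View pics/top0.png

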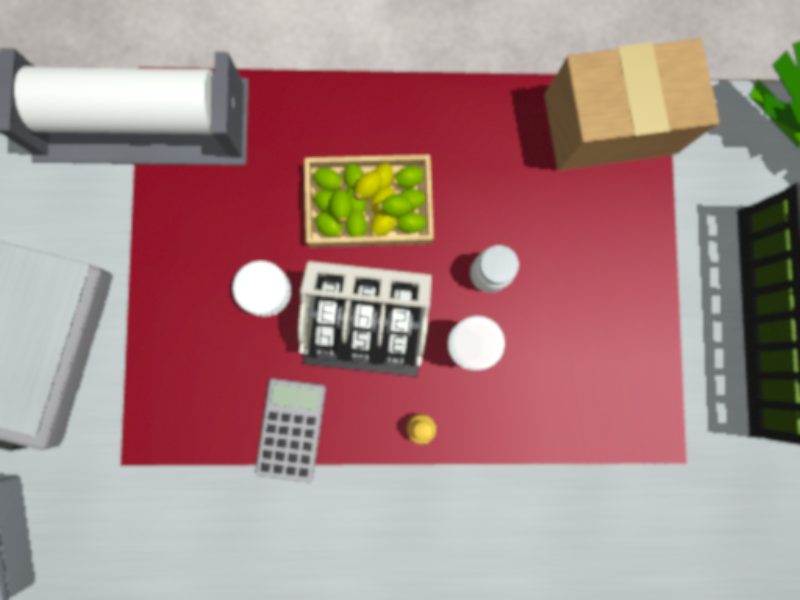

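```bash
cat > h.py <<'E'
import numpy as np, cv2
def world(p):
    d=p["depth"]; h,w=d.shape; K=p["mtx"]; v,u=np.mgrid[:h,:w]
    c=np.stack([(u-K[0,2])/K[0,0]*d,(v-K[1,2])/K[1,1]*d,d],-1)
    R=cv2.Rodrigues(np.array(p["rvec"]))[0]
    return (c-np.array(p["tvec"]).ravel())@R
def proj(p,X):
    return cv2.projectPoints(np.array(X,float).reshape(-1,1,3),np.array(p["rvec"]),np.array(p["tvec"]),np.array(p["mtx"]),None)[0].reshape(-1,2)
E
python3 - <<'E'
from h import *
for n,b in(("top",(185,155,285,250)),("side",(180,150,290,275))):
    p=dict(np.load(n+"0.npz")); x0,y0,x1,y1=b
    im=p["color"][y0:y1,x0:x1,::-1]
    s=min(800//(x1-x0),600//(y1-y0))
    cv2.imwrite(f"pics/{n}0z.png",cv2.resize(im,None,fx=s,fy=s,interpolation=cv2.INTER_CUBIC))
    W=world(p)
    q=W[y0:y1,x0:x1].reshape(-1,3); q=q[p["depth"][y0:y1,x0:x1].ravel()>0]
    print(n,np.histogram(q[:,2],bins=np.arange(-.01,.16,.01)))
    m=(q[:,2]>.11)&(q[:,2]<.16)&(q[:,0]>.4)&(q[:,0]<.6)&(abs(q[:,1]-.08)<.13)
    q=q[m]; print(len(q),q.min(0),q.max(0)); r=cv2.minAreaRect(q[:,:2].astype(np.float32)*1000); print(r)
    m=(q[:,2]>.127); r=cv2.minAreaRect(q[m][:,:2].astype(np.float32)*1000); print('z>.127',r, cv2.boxPoints(r))
W=world(dict(np.load("top0.npz")))
for r in range(165,245,2): print(r,' '.join("%4d"%(1000*W[r,c,2]) for c in range(188,282,4)))
E
```

```text
top (array([1508, 3380,  878,   75,   51,   31,   51,   46,  404,  226,   88,
        687,  783,  841,  402,   10]), array([-0.01,  0.  ,  0.01,  0.02,  0.03,  0.04,  0.05,  0.06,  0.07,
        0.08,  0.09,  0.1 ,  0.11,  0.12,  0.13,  0.14,  0.15]))
1750 [ 0.49278203 -0.02663641  0.11004245] [0.59997355 0.15136103 0.14088956]
((552.023681640625, 63.807472229003906), (172.8672332763672, 108.75379943847656), 84.8384017944336)
z>.127 ((558.2654418945312, 63.414894104003906), (171.97581481933594, 62.379180908203125), 83.52925872802734) [[517.58405  -18.510292]
 [579.56586  -25.540169]
 [598.94684  145.34009 ]
 [536.965    152.36996 ]]
side (array([ 220, 5342,  835,  279,  745,  467,  402,  450,  622,  461,  624,
       1464,  883,  646,  234,   20]), array([-0.01,  0.  ,  0.01,  0.02,  0.03,  0.04,  0.05,  0.06,  0.07,
        0.08,  0.09,  0.1 ,  0.11,  0.12,  0.13,  0.14,  0.15]))
1694 [ 0.48944152 -0.02916876  0.11001396] [0.59986636 0.1516366  0.14186832]
((549.9061889648438, 62.110496520996094), (175.490234375, 113.28437805175781), 85.4162368774414)
z>.127 ((555.1978759765625, 62.
[... 4430 characters left out ...]
   10    9    8   10    9    7    8   73   74   74   10   10   66    2    1   -2
235   -2   -2    3    0    3    0    0    0    8   10    9   11   11    9   11   10    8    8   10   13    1    1   -1    0
237    0   -2    0    0    3    0    0    0    4    2    0    0    7   10   10   10    7   11    9   12    0    2   -1    2
239   -2    0    0   -1    2    0    0    0    0   -1    0    0    2    3   -1    1    1   10   10   11    0   -1    0    0
241   -2    1    5    0    2    0   -3    0    0    2    0    2    1    1   -2    3   -2    0   -1    0    1    1    2   -1
243   -1    0    0    0   -2    2    5    2    2    0    0    1    1    0    1   -1   -2    0   -2    0    1    0    0    0
```

View pics/top0z.png

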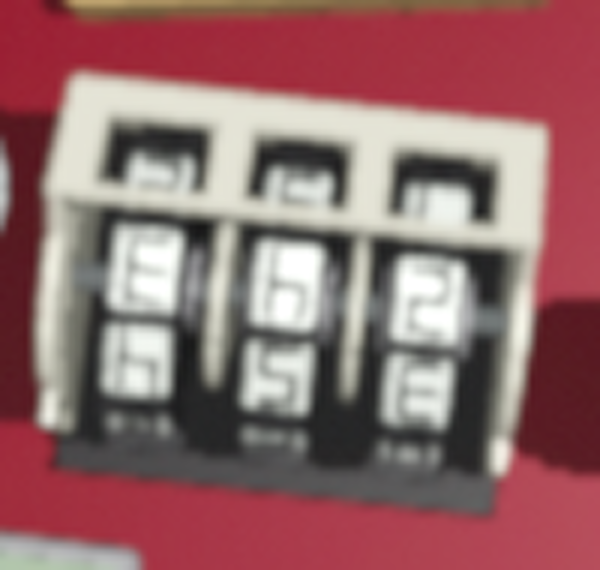

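View pics/side0z.png

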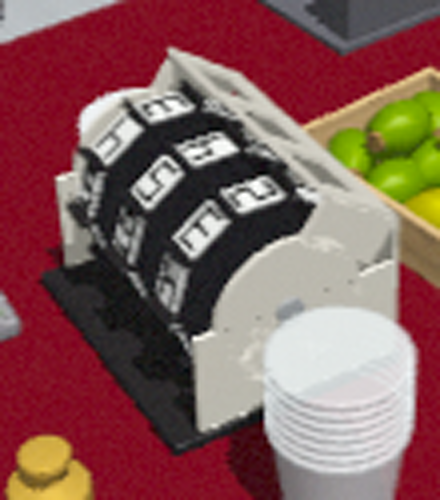

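```bash
cat > fit.py <<'E'
from h import *
from scipy.optimize import least_squares
def fit(ps,x0=(.528,.065,-.113)):
    Q=[]
    for p in ps:
        q=world(p).reshape(-1,3)[p["depth"].ravel()>0]
        Q.append(q[(q[:,2]>.02)&(q[:,2]<.15)&(abs(q[:,0]-.53)<.13)&(abs(q[:,1]-.065)<.13)])
    out=[]
    for q in Q:
        x=np.array(x0)
        for it in range(5):
            def loc(x):
                c,s=np.cos(x[2]),np.sin(x[2]); d=q[:,:2]-x[:2]
                return np.c_[d@[c,s],d@[-s,c],q[:,2]]
            L=loc(x)
            w=(np.min(abs(L[:,1:2]-[-.05,0,.05]),1)<.008)&(L[:,2]>.08)&(L[:,0]<.015)&(abs(np.hypot(L[:,0],L[:,2]-.072)-.054)<.006)
            mask=(abs(L[:,0]-.025)<.012)&(abs(L[:,1])<.075)&(L[:,2]>.134)
            top=(L[:,2]>.09)&(abs(L[:,1])>.07)
            def res(x):
                L=loc(x)
                return (np.hypot(L[:,0],L[:,2]-.072)-.0525)[w]*1000
            # y from outer extents, yaw from ridge of mask
            def res2(x):
                r=res(x); return r
            s=least_squares(lambda a:res([a[0],x[1],a[1]]),[x[0],x[2]],loss="soft_l1")
            x[0],x[2]=s.x
            L=loc(x); t=L[(L[:,2]>.125)&(L[:,0]>0)&(L[:,0]<.04),1]
            lo,hi=np.percentile(t,.5),np.percentile(t,99.5)
            mid=(lo+hi)/2; x[0]+=-np.sin(x[2])*mid; x[1]+=np.cos(x[2])*mid
        L=loc(x)
        b=L[(L[:,2]<.03)]
        m=L[(L[:,2]>.134)&(L[:,0]>.01)]
        print(np.round(x,4),w.sum(),"rms",np.median(abs(res(x))),"ext",lo,hi,"ridge x",np.percentile(m[:,0],[2,50,98]),"ztop",np.percentile(L[:,2],[98,99.5]))
        out.append(x)
    return out
def unwrap(p,x,name):
    a=np.radians(np.arange(100,-75,-.5)); y=np.arange(.075,-.075,-.0005)
    A,Y=np.meshgrid(a,y,indexing="ij")
    r=.0535; lx=-r*np.sin(A); lz=.072+r*np.cos(A)
    c,s=np.cos(x[2]),np.sin(x[2])
    P=np.stack([x[0]+c*lx-s*Y,x[1]+s*lx+c*Y,lz],-1)
    uv=proj(p,P).reshape(A.shape+(2,)).astype(np.float32)
    im=cv2.remap(p["color"],uv[...,0],uv[...,1],cv2.INTER_CUBIC)[::-1]
    im=cv2.resize(im,None,fx=2,fy=1.6)
    for d in range(-72,101,36): 
        v=int((d+75)*2*1.6); cv2.putText(im,str(d),(2,v),0,.4,(255,0,0))
    cv2.imwrite(name,im[:,:,::-1])
E
python3 - <<'E'
from fit import *
ps=[dict(np.load(n+"0.npz")) for n in("top","side")]
o=fit(ps)
x=np.mean(o,0);print(x)
for n,p,xx in zip(("top","side"),ps,o): unwrap(p,xx,f"pics/u_{n}.png")
a,b=[cv2.imread(f"pics/u_{n}.png") for n in("top","side")]
print(a.shape); cv2.imwrite("pics/u0.png",cv2.resize(np.hstack([a,b]),(800,600)))
E
```

```text
[ 0.5452  0.0654 -0.1122] 672 rms 1.512025060037201 ext -0.08471511937881995 0.08574440172961038 ridge x [0.02402979 0.02734702 0.03327979] ztop [0.13805122 0.13954237]
[ 0.5423  0.0628 -0.1066] 542 rms 1.5737552773168566 ext -0.08631607679548267 0.08635484744917539 ridge x [0.02349616 0.02578529 0.03302131] ztop [0.13817914 0.13994411]
[ 0.54375158  0.06409601 -0.10939488]
(560, 600, 3)
```

View pics/u0.png

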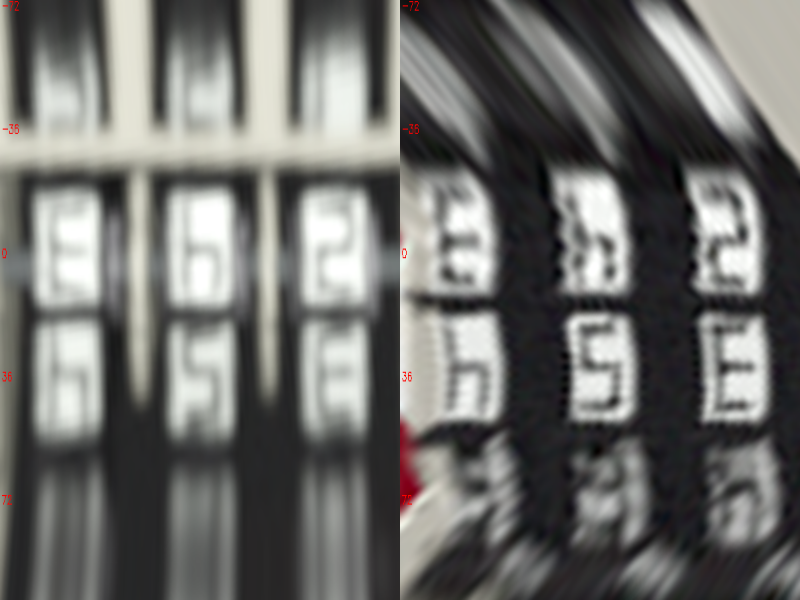

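Call:
send_rows(
  deltas=[
    {"dp":[0.2,-0.27,0],"rotation":[0,0,0.11]},
    {"dp":[0.4,-0.54,0],"rotation":[0,0,0.22]},
    {"dp":[0.58,-0.81,0],"rotation":[0,0,0.33]},
  ],
  fingers=1,
)

```text
clock: 1.55
position: [0.2262, 0.4554, 0.2248]
ee_rot: [0.0, 0.052, 0.999, -0.0]
contact_force: [0.8, 0.3, 1.6]
width: 0.0517
```

Call:
send_rows(
  deltas=[
    {"dp":[0.2,-0.27,0],"rotation":[0,0,0]},
    {"dp":[0.4,-0.54,0],"rotation":[0,0,0]},
    {"dp":[0.58,-0.81,0],"rotation":[0,0,0]},
  ],
)

```text
clock: 1.8
position: [0.2962, 0.3575, 0.2252]
ee_rot: [0.0, 0.055, 0.999, 0.0]
contact_force: [0.4, 0.1, -0.1]
width: 0.0122
```

Call:
send_rows(
  deltas=[
    {"dp":[0.2,-0.27,0],"rotation":[0,0,0]},
    {"dp":[0.4,-0.54,0],"rotation":[0,0,0]},
    {"dp":[0.58,-0.81,0],"rotation":[0,0,0]},
  ],
)

```text
clock: 2.05
position: [0.3659, 0.2602, 0.2253]
ee_rot: [0.001, 0.055, 0.998, 0.0]
contact_force: [-0.4, 0.3, 0.3]
width: 0.0002
```

Call:
send_rows(
  deltas=[
    {"dp":[0.2,-0.27,0],"rotation":[0,0,0]},
    {"dp":[0.4,-0.54,0],"rotation":[0,0,0]},
    {"dp":[0.58,-0.81,0],"rotation":[0,0,0]},
  ],
)

```text
clock: 2.3
position: [0.4357, 0.1629, 0.2254]
ee_rot: [0.001, 0.055, 0.998, 0.0]
contact_force: [0.4, 0.1, 0.0]
width: 0.0003
```

Call:
send_rows(
  deltas=[
    {"dp":[0.2,-0.27,0],"rotation":[0,0,0]},
    {"dp":[0.4,-0.54,-0.05],"rotation":[0,0,0]},
    {"dp":[0.45,-0.7,-0.1],"rotation":[0,0,0]},
    {"dp":[0.45,-0.8,-0.1],"rotation":[0,0,0]},
    {"dp":[0.45,-0.8,-0.1],"rotation":[0,0,0]},
  ],
)

```text
clock: 2.72
position: [0.488, 0.0667, 0.2126]
ee_rot: [-0.001, 0.056, 0.998, -0.0]
contact_force: [-0.6, 0.0, -0.7]
width: -0.0004
```

```bash
cat > snap.py <<'E'
import sys
from rig import monitor, eyes
from fit import *
tag=sys.argv[1]
p=eyes.get_image("side"); s=monitor.get_state()
q={k:np.array(p[k]) for k in("color","depth","mtx","rvec","tvec")}
np.savez(tag+".npz",**q)
print("clock",s["clock"],"pos",np.round(s["position"],4),"F",np.round(s["contact_force"],2))
x0,y0,x1,y1=170,100,310,275
im=cv2.resize(q["color"][y0:y1,x0:x1],None,fx=3.4,fy=3.4,interpolation=cv2.INTER_CUBIC)
unwrap(q,np.array([.5423,.0628,-.1066]),"/tmp/u.png"); u=cv2.imread("/tmp/u.png")
u=cv2.resize(u,(300,400)); o=np.zeros((600,800,3),np.uint8); o[:im.shape[0],:im.shape[1]]=im[:,:,::-1]; o[:400,490:790]=u
cv2.imwrite(f"pics/{tag}.png",o)
E
python3 snap.py s1; python3 - <<'E'
from h import *
p=dict(np.load("s1.npz"));W=world(p).reshape(-1,3)
c=np.array([.488,.0667]);m=(abs(W[:,0]-c[0])<.045)&(abs(W[:,1]-c[1])<.045)&(W[:,2]>.15)&(W[:,2]<.24)
w=W[m]
a=.11;d=w[:,:2]-c;lx=d@[np.cos(a),-np.sin(a)];ly=d@[np.sin(a),np.cos(a)]
for z in np.arange(.18,.24,.005):
    k=(w[:,2]>=z)&(w[:,2]<z+.005)
    if k.any(): print(round(z,3),k.sum(),np.round([lx[k].min(),lx[k].max(),ly[k].min(),ly[k].max()],4))
print(np.percentile(w[:,2],[0,.5,1,2]))
E
```

```text
clock 2.7667 pos [0.4877 0.0684 0.213 ] F [0.52 0.77 0.02]
0.215 1 [ 0.0032  0.0032 -0.0057 -0.0057]
0.22 18 [-0.0107  0.0112 -0.0084  0.0028]
0.225 24 [-0.0106  0.0127 -0.0134  0.0069]
0.23 28 [-0.0106  0.007  -0.0169  0.0038]
0.235 28 [-0.011   0.0073 -0.0155  0.0046]
[0.21921314 0.21968045 0.22014775 0.22033755]
```

View pics/s1.png

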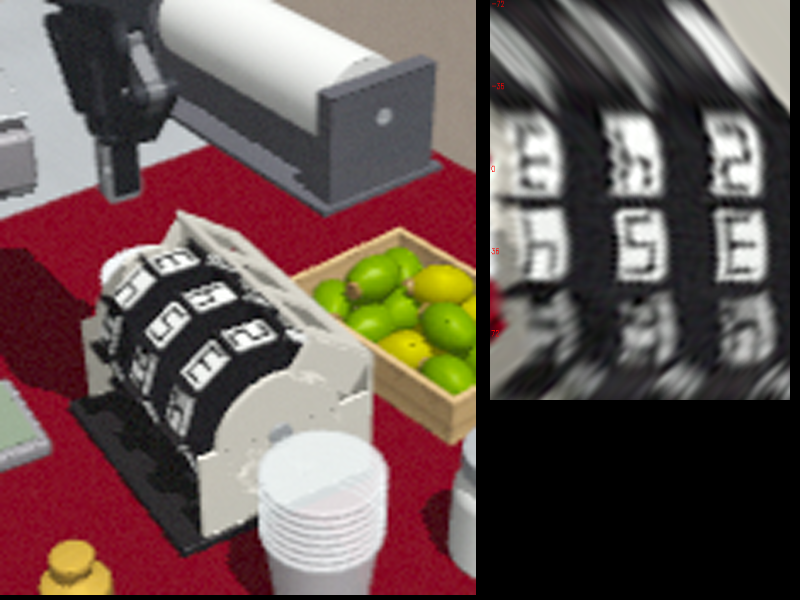

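```bash
python3 - <<'E'
from h import *
p=dict(np.load("s1.npz"));print(proj(p,[[.488,.0667,.194],[.488,.0667,.213]]))
W=world(p)
for r in range(140,166,2): print(r,[tuple(np.round(W[r,c]*1000).astype(int).tolist()) for c in range(198,216,3)])
E
```

```text
[[205.314787   168.07835849]
 [204.55657992 159.91916041]]
140 [(475, 61, 264), (477, 53, 266), (473, 34, 275), (476, 30, 276), (486, 36, 270), (492, 34, 269)]
142 [(478, 67, 256), (477, 55, 261), (474, 38, 270), (480, 37, 268), (497, 56, 254), (748, 465, 2)]
144 [(478, 69, 251), (480, 60, 254), (482, 52, 257), (488, 51, 255), (499, 60, 248), (740, 453, 2)]
146 [(478, 70, 246), (479, 59, 250), (483, 54, 251), (489, 54, 249), (498, 57, 245), (734, 443, 1)]
148 [(477, 69, 242), (480, 62, 245), (481, 52, 248), (487, 51, 247), (494, 52, 244), (727, 433, 1)]
150 [(478, 72, 236), (478, 60, 242), (482, 54, 243), (488, 54, 241), (494, 52, 240), (719, 420, 2)]
152 [(478, 72, 232), (477, 59, 238), (481, 53, 239), (489, 56, 235), (493, 51, 236), (712, 409, 2)]
154 [(479, 75, 226), (478, 60, 233), (481, 54, 235), (488, 56, 231), (493, 52, 231), (705, 398, 3)]
156 [(662, 417, 2), (477, 59, 229), (480, 54, 231), (487, 54, 228), (497, 59, 222), (698, 387, 3)]
158 [(656, 407, 2), (478, 61, 224), (483, 59, 223), (491, 61, 219), (684, 383, 3), (691, 377, 3)]
160 [(650, 397, 1), (656, 389, 3), (664, 386, 1), (671, 379, 2), (678, 373, 2), (684, 366, 3)]
162 [(642, 383, 4), (648, 377, 4), (658, 375, 1), (663, 367, 3), (672, 364, 1), (681, 361, 0)]
164 [(637, 375, 2), (644, 370, 2), (652, 365, 2), (658, 358, 3), (665, 354, 2), (673, 349, 2)]
```

```bash
python3 snap.py s2; python3 - <<'E'
from h import *
from rig import eyes,monitor
p=dict(np.load("s2.npz"));W=world(p)
for r in range(152,170,2): print(r,[tuple(np.round(W[r,c]*1000).astype(int).tolist()) for c in range(198,216,3)])
p=eyes.get_image("top"); W=world(p); np.savez("t2.npz",**{k:p[k] for k in("color","depth","mtx","rvec","tvec")})
cv2.imwrite("pics/t2.png",cv2.resize(p["color"][100:292,130:386,::-1],None,fx=3,fy=3))
print(proj(p,[[.488,.0667,.194]]),monitor.get_state()["qpos"])
E
```

```text
clock 2.8167 pos [0.4877 0.0693 0.2132] F [ 0.42 -0.36  0.2 ]
152 [(477, 71, 233), (479, 61, 237), (482, 54, 239), (488, 55, 236), (497, 58, 231), (713, 411, 1)]
154 [(478, 73, 227), (478, 61, 232), (482, 57, 233), (488, 54, 232), (497, 59, 226), (705, 398, 2)]
156 [(662, 417, 2), (479, 63, 227), (482, 56, 229), (489, 57, 226), (692, 395, 1), (698, 388, 2)]
158 [(655, 406, 3), (478, 62, 223), (484, 62, 221), (676, 387, 3), (686, 386, 1), (693, 380, 1)]
160 [(649, 395, 2), (657, 390, 2), (664, 385, 2), (671, 380, 2), (676, 369, 5), (684, 366, 3)]
162 [(644, 387, 1), (648, 377, 4), (656, 373, 3), (663, 366, 4), (673, 365, 1), (680, 360, 1)]
164 [(636, 373, 4), (643, 368, 4), (151, -536, 613), (658, 359, 2), (666, 355, 1), (673, 350, 1)]
166 [(631, 365, 2), (639, 361, 1), (646, 355, 2), (653, 350, 1), (659, 344, 2), (665, 336, 4)]
168 [(626, 357, 2), (635, 355, -1), (639, 345, 2), (646, 340, 2), (654, 337, 0), (660, 328, 2)]
[[230.34199211 229.25307815]] [-5.47943722e-05  1.58906488e-01  1.69169159e+00  1.23518462e-03
  1.29093075e+00 -1.46195544e+00]
```

View pics/t2.png

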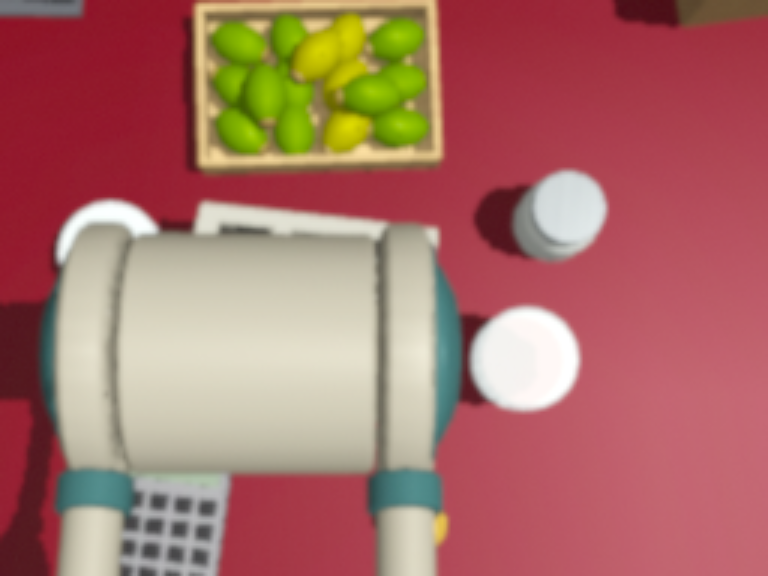

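View pics/s2.png

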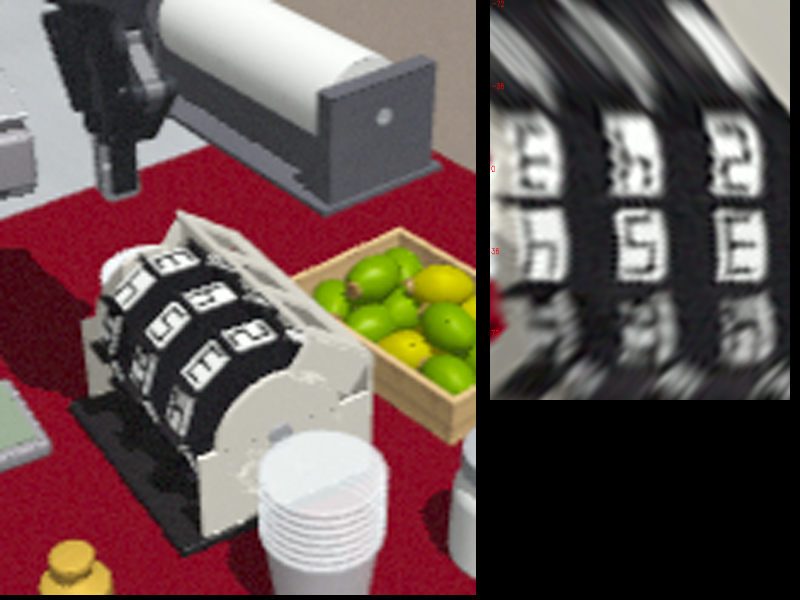

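Call:
send_rows(
  deltas=[
    {"dp":[0.1,0,-0.17],"rotation":[0,0,0]},
    {"dp":[0.16,0,-0.34],"rotation":[0,0,0]},
    {"dp":[0.16,0,-0.45],"rotation":[0,0,0]},
    {"dp":[0.16,0,-0.5],"rotation":[0,0,0]},
    {"dp":[0.16,0,-0.5],"rotation":[0,0,0]},
    {"dp":[0.16,0,-0.5],"rotation":[0,0,0]},
  ],
)

```text
clock: 3.37
position: [0.5074, 0.0697, 0.1536]
ee_rot: [0.0, 0.054, 0.999, 0.0]
contact_force: [-0.3, -0.0, -0.1]
width: 0.0001
```

```bash
cat > tip.py <<'E'
import sys
from h import *
p=dict(np.load(sys.argv[1]+".npz"));X=np.array(eval(sys.argv[2]))
for dz in(-.019,.0,.007): print(dz,proj(p,[X+[0,0,dz]]), (proj(p,[X+[0,0,dz]])-[170,100])*3.4)
W=world(p)
u0,v0=proj(p,[X])[0].astype(int)
for r in range(v0-12,v0+14,2): print(r,[tuple(np.round(W[r,c]*1000).astype(int).tolist()) for c in range(u0-9,u0+12,3)])
E
python3 snap.py s3; python3 tip.py s3 "[.508,.068,.1525]"
```

```text
clock 3.4167 pos [0.5078 0.0695 0.154 ] F [ 0.94 -0.26  0.42]
-0.019 [[215.23803153 188.99330686]] [[153.80930719 302.57724332]]
0.0 [[214.65364747 181.56260651]] [[151.8224014  277.31286213]]
0.007 [[214.43441048 178.77491167]] [[151.07699562 267.83469968]]
169 [(639, 340, 1), (497, 72, 186), (499, 63, 189), (503, 58, 191), (508, 55, 190), (570, 144, 123), (577, 142, 121)]
171 [(633, 330, 2), (497, 73, 180), (498, 62, 185), (501, 56, 187), (506, 53, 187), (569, 143, 118), (577, 142, 116)]
173 [(628, 322, 0), (498, 75, 174), (499, 65, 179), (501, 56, 182), (507, 54, 181), (568, 142, 113), (562, 119, 127)]
175 [(587, 249, 46), (498, 76, 169), (498, 64, 174), (500, 56, 178), (507, 55, 176), (519, 62, 168), (557, 112, 127)]
177 [(532, 151, 112), (538, 148, 111), (498, 64, 170), (500, 56, 173), (508, 58, 169), (549, 112, 125), (552, 105, 127)]
179 [(530, 149, 108), (537, 147, 107), (497, 64, 166), (504, 63, 163), (511, 63, 160), (545, 106, 124), (550, 102, 124)]
181 [(530, 149, 103), (523, 123, 119), (527, 117, 121), (532, 111, 121), (536, 105, 123), (542, 103, 122), (550, 103, 119)]
183 [(517, 126, 115), (520, 119, 117), (524, 111, 120), (529, 106, 120), (535, 103, 119), (543, 103, 116), (549, 102, 114)]
185 [(514, 122, 113), (518, 116, 114), (521, 107, 117), (528, 105, 116), (535, 104, 113), (526, 77, 131), (549, 101, 109)]
187 [(510, 116, 112), (515, 110, 113), (519, 104, 115), (527, 105, 111), (534, 104, 108), (540, 101, 107), (526, 66, 132)]
189 [(509, 115, 107), (513, 109, 109), (518, 104, 110), (525, 102, 108), (533, 102, 104), (524, 74, 123), (525, 65, 128)]
191 [(505, 107, 108), (510, 104, 108), (518, 104, 104), (526, 105, 100), (532, 102, 99), (521, 71, 121), (525, 65, 123)]
193 [(506, 111, 100), (510, 105, 101), (517, 104, 99), (527, 107, 93), (514, 72, 118), (519, 68, 118), (522, 60, 122)]
```

View pics/s3.png

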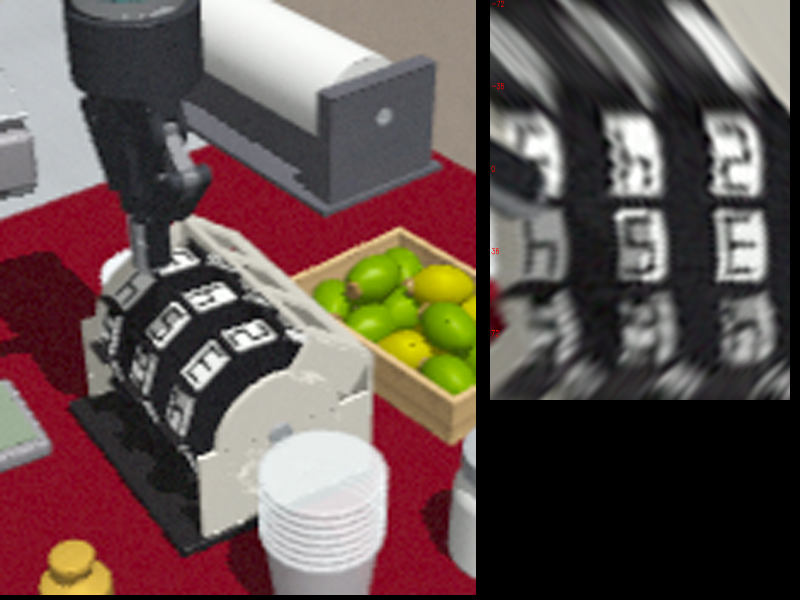

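Call:
send_rows(
  deltas=[
    {"dp":[0,0,-0.04],"rotation":[0,0,0]},
    {"dp":[0,0,-0.08],"rotation":[0,0,0]},
    {"dp":[0,0,-0.12],"rotation":[0,0,0]},
    {"dp":[0,0,-0.15],"rotation":[0,0,0]},
    {"dp":[0,0,-0.15],"rotation":[0,0,0]},
  ],
)

```text
clock: 3.83
position: [0.5069, 0.0686, 0.1341]
ee_rot: [-0.001, 0.055, 0.998, 0.0]
contact_force: [0.0, 0.5, 0.3]
width: 0.0
```

```bash
python3 snap.py s4; python3 tip.py s4 "[.508,.068,.1345]"
```

```text
clock 3.8833 pos [0.5072 0.0686 0.1345] F [-0.76 -0.28 -0.52]
-0.019 [[215.77768206 195.85520085]] [[155.64411901 325.90768288]]
0.0 [[215.20765717 188.60708361]] [[153.70603439 301.26408427]]
0.007 [[214.99385517 185.88849712]] [[152.97910759 292.02089022]]
176 [(587, 243, 47), (497, 70, 170), (499, 61, 174), (502, 55, 176), (509, 54, 173), (552, 112, 127), (557, 108, 126)]
178 [(533, 148, 111), (497, 71, 164), (499, 63, 167), (502, 56, 170), (508, 54, 169), (547, 106, 126), (553, 101, 126)]
180 [(532, 147, 106), (497, 71, 159), (499, 63, 163), (501, 55, 166), (509, 56, 162), (545, 102, 124), (553, 102, 121)]
182 [(521, 128, 115), (497, 73, 153), (499, 63, 158), (502, 56, 160), (509, 56, 157), (544, 101, 120), (551, 100, 117)]
184 [(516, 121, 115), (497, 74, 147), (498, 63, 153), (500, 54, 157), (507, 54, 154), (545, 104, 112), (552, 102, 110)]
186 [(514, 118, 112), (517, 109, 115), (496, 61, 150), (500, 54, 152), (510, 59, 146), (526, 73, 131), (534, 74, 127)]
188 [(511, 112, 111), (151, -536, 613), (497, 62, 144), (528, 103, 109), (536, 103, 106), (544, 103, 102), (525, 60, 133)]
190 [(509, 110, 108), (513, 104, 109), (521, 105, 105), (529, 105, 102), (536, 103, 100), (523, 70, 124), (526, 61, 127)]
192 [(507, 107, 105), (515, 108, 101), (521, 105, 100), (527, 101, 99), (518, 73, 118), (521, 67, 121), (523, 57, 125)]
194 [(505, 105, 101), (513, 105, 98), (520, 105, 94), (512, 77, 113), (513, 67, 119), (518, 62, 120), (522, 56, 121)]
196 [(505, 107, 95), (513, 106, 92), (520, 105, 89), (509, 73, 112), (512, 65, 115), (515, 57, 118), (521, 55, 117)]
198 [(505, 107, 89), (496, 78, 109), (503, 76, 107), (504, 65, 113), (508, 60, 114), (514, 57, 114), (520, 55, 112)]
200 [(504, 106, 84), (511, 105, 81), (497, 66, 111), (503, 64, 109), (506, 57, 112), (513, 55, 110), (521, 56, 106)]
```

View pics/s4.png

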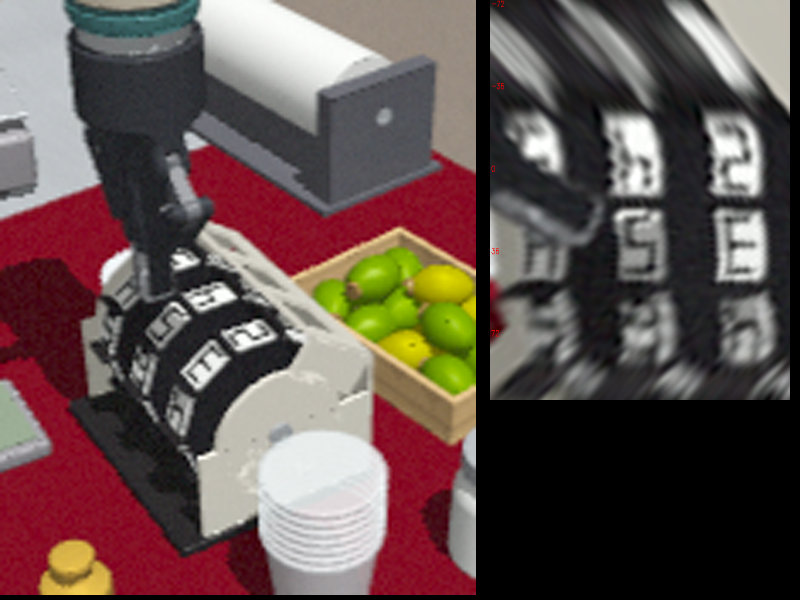

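Call:
send_rows(
  deltas=[
    {"dp":[0,0,-0.05],"rotation":[0,0,0]},
    {"dp":[0,0,-0.1],"rotation":[0,0,0]},
    {"dp":[0,0,-0.13],"rotation":[0,0,0]},
    {"dp":[0,0,-0.13],"rotation":[0,0,0]},
    {"dp":[0,0,-0.13],"rotation":[0,0,0]},
  ],
)

```text
clock: 4.3
position: [0.5074, 0.0687, 0.119]
ee_rot: [-0.0, 0.055, 0.998, 0.0]
contact_force: [-0.3, -0.0, -0.1]
width: 0.0004
```

Call:
send_rows(
  deltas=[
    {"dp":[0.03,-0.003,0],"rotation":[0,0,0]},
    {"dp":[0.06,-0.006,0],"rotation":[0,0,0]},
    {"dp":[0.09,-0.01,0],"rotation":[0,0,0]},
    {"dp":[0.12,-0.013,0],"rotation":[0,0,0]},
    {"dp":[0.12,-0.013,0],"rotation":[0,0,0]},
  ],
)

```text
clock: 4.72
position: [0.5234, 0.067, 0.1196]
ee_rot: [0.001, 0.055, 0.998, 0.0]
contact_force: [-0.4, -0.9, 1.1]
width: 0.0001
```

```bash
python3 snap.py s5; python3 tip.py s5 "[.522,.067,.119]"
```

```text
clock 4.7667 pos [0.5229 0.067  0.1195] F [-0.59  0.32  0.81]
-0.019 [[221.82659774 199.49932342]] [[176.21043233 338.29769961]]
0.0 [[221.34475903 192.42733708]] [[174.57218071 314.25294606]]
0.007 [[221.16409084 189.77565514]] [[173.95790885 305.23722746]]
180 [(530, 116, 123), (531, 105, 128), (513, 62, 158), (515, 54, 161), (523, 55, 157), (530, 54, 155), (567, 99, 116)]
182 [(527, 112, 121), (531, 105, 123), (513, 62, 153), (516, 55, 155), (522, 53, 154), (530, 54, 150), (567, 99, 111)]
184 [(523, 105, 120), (530, 104, 118), (514, 64, 146), (515, 55, 150), (522, 54, 148), (529, 53, 146), (549, 72, 127)]
186 [(522, 105, 115), (529, 103, 114), (513, 64, 142), (515, 56, 144), (525, 59, 139), (529, 53, 140), (544, 65, 128)]
188 [(522, 106, 110), (529, 105, 107), (512, 63, 137), (516, 58, 138), (520, 52, 139), (529, 54, 135), (535, 52, 133)]
190 [(521, 105, 105), (528, 103, 103), (537, 104, 99), (518, 60, 131), (525, 60, 128), (530, 56, 128), (534, 51, 129)]
192 [(521, 106, 99), (527, 102, 98), (517, 73, 119), (521, 66, 121), (524, 60, 123), (530, 56, 123), (536, 54, 121)]
194 [(504, 76, 117), (511, 75, 115), (514, 69, 117), (517, 61, 121), (522, 56, 121), (528, 55, 119), (535, 53, 117)]
196 [(520, 105, 89), (504, 64, 119), (511, 64, 116), (515, 57, 118), (520, 54, 118), (528, 54, 114), (534, 52, 113)]
198 [(504, 77, 106), (501, 61, 117), (508, 60, 114), (514, 56, 114), (521, 56, 111), (528, 54, 109), (536, 55, 105)]
200 [(502, 74, 104), (502, 63, 110), (505, 55, 113), (512, 54, 110), (520, 55, 106), (527, 53, 104), (535, 54, 100)]
202 [(500, 72, 100), (502, 63, 105), (505, 55, 108), (513, 56, 104), (519, 53, 103), (527, 54, 99), (516, 26, 120)]
204 [(497, 69, 98), (500, 61, 102), (505, 56, 102), (512, 55, 99), (519, 55, 96), (526, 53, 94), (513, 21, 119)]
```

View pics/s5.png

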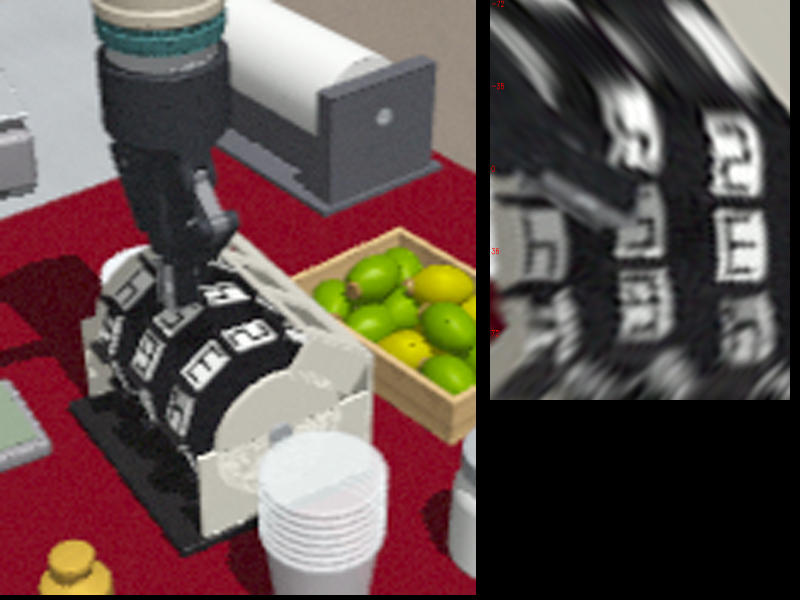

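Call:
send_rows(
  deltas=[
    {"dp":[0.03,-0.003,0],"rotation":[0,0,0]},
    {"dp":[0.06,-0.006,0],"rotation":[0,0,0]},
    {"dp":[0.09,-0.01,0],"rotation":[0,0,0]},
    {"dp":[0.12,-0.013,0],"rotation":[0,0,0]},
    {"dp":[0.135,-0.015,0],"rotation":[0,0,0]},
    {"dp":[0.135,-0.015,0],"rotation":[0,0,0]},
    {"dp":[0.135,-0.015,0],"rotation":[0,0,0]},
    {"dp":[0.135,-0.015,0],"rotation":[0,0,0]},
  ],
)

```text
clock: 5.43
position: [0.5387, 0.0652, 0.1195]
ee_rot: [0.001, 0.055, 0.998, 0.0]
contact_force: [1.9, -0.4, -0.4]
width: 0.0001
```

```bash
python3 snap.py s6
```

```text
clock 5.4833 pos [0.5386 0.0653 0.1195] F [ 1.47 -0.07 -0.51]
```

View pics/s6.png

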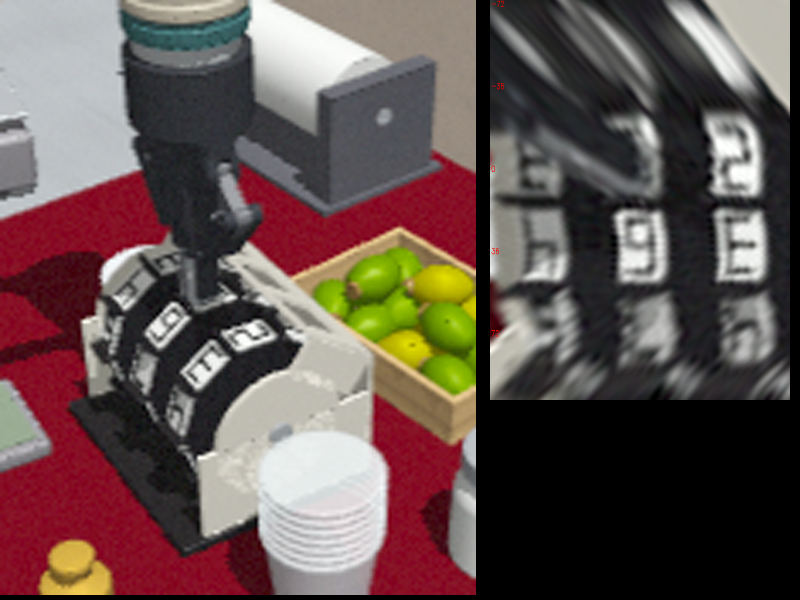

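Call:
send_rows(
  deltas=[
    {"dp":[0.02,-0.002,0.08],"rotation":[0,0,0]},
    {"dp":[0.02,-0.002,0.18],"rotation":[0,0,0]},
    {"dp":[-0.1,0.01,0.22],"rotation":[0,0,0]},
    {"dp":[-0.255,0.028,0.22],"rotation":[0,0,0]},
    {"dp":[-0.255,0.028,0.22],"rotation":[0,0,0]},
    {"dp":[-0.255,0.028,0.1],"rotation":[0,0,0]},
    {"dp":[-0.255,0.028,0],"rotation":[0,0,0]},
    {"dp":[-0.255,0.028,0],"rotation":[0,0,0]},
  ],
)

```text
clock: 6.15
position: [0.5053, 0.0687, 0.1178]
ee_rot: [-0.002, 0.055, 0.998, -0.0]
contact_force: [-0.1, -0.1, 0.1]
width: -0.0001
```

```bash
python3 snap.py s7
```

```text
clock 6.2 pos [0.5061 0.0687 0.1187] F [ 0.41 -0.47  0.71]
```

View pics/s7.png

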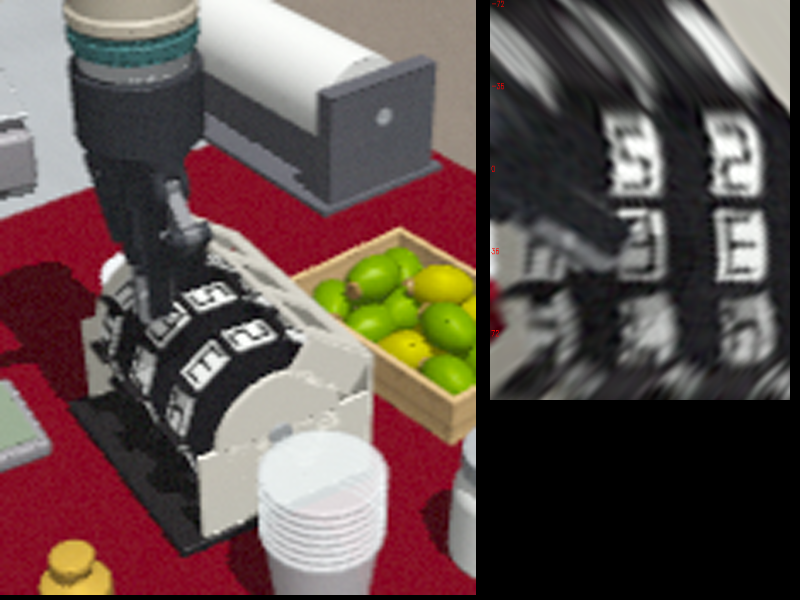

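Call:
send_rows(
  deltas=[
    {"dp":[0.05,-0.005,0],"rotation":[0,0,0]},
    {"dp":[0.09,-0.01,0],"rotation":[0,0,0]},
    {"dp":[0.12,-0.013,0],"rotation":[0,0,0]},
    {"dp":[0.15,-0.016,0],"rotation":[0,0,0]},
    {"dp":[0.18,-0.02,0],"rotation":[0,0,0]},
    {"dp":[0.21,-0.023,0],"rotation":[0,0,0]},
    {"dp":[0.24,-0.026,0],"rotation":[0,0,0]},
    {"dp":[0.27,-0.03,0],"rotation":[0,0,0]},
    {"dp":[0.275,-0.03,0],"rotation":[0,0,0]},
    {"dp":[0.275,-0.03,0],"rotation":[0,0,0]},
    {"dp":[0.275,-0.03,0],"rotation":[0,0,0]},
    {"dp":[0.275,-0.03,0],"rotation":[0,0,0]},
  ],
)

```text
clock: 7.2
position: [0.5404, 0.0651, 0.1194]
ee_rot: [-0.0, 0.055, 0.998, 0.0]
contact_force: [-0.3, -0.5, 0.1]
width: -0.0
```

Call:
send_rows(
  deltas=[
    {"dp":[0.02,-0.002,0.08],"rotation":[0,0,0]},
    {"dp":[0.02,-0.002,0.18],"rotation":[0,0,0]},
    {"dp":[-0.1,0.01,0.22],"rotation":[0,0,0]},
    {"dp":[-0.275,0.03,0.22],"rotation":[0,0,0]},
    {"dp":[-0.275,0.03,0.22],"rotation":[0,0,0]},
    {"dp":[-0.275,0.03,0.1],"rotation":[0,0,0]},
    {"dp":[-0.275,0.03,0],"rotation":[0,0,0]},
    {"dp":[-0.275,0.03,0],"rotation":[0,0,0]},
  ],
)

```text
clock: 7.87
position: [0.5052, 0.0688, 0.118]
ee_rot: [-0.002, 0.055, 0.998, -0.0]
contact_force: [-0.0, 0.3, 0.3]
width: -0.0002
```

```bash
python3 snap.py s8
```

```text
clock 7.9167 pos [0.506  0.0687 0.1189] F [ 0.3  -0.1   0.34]
```

View pics/s8.png

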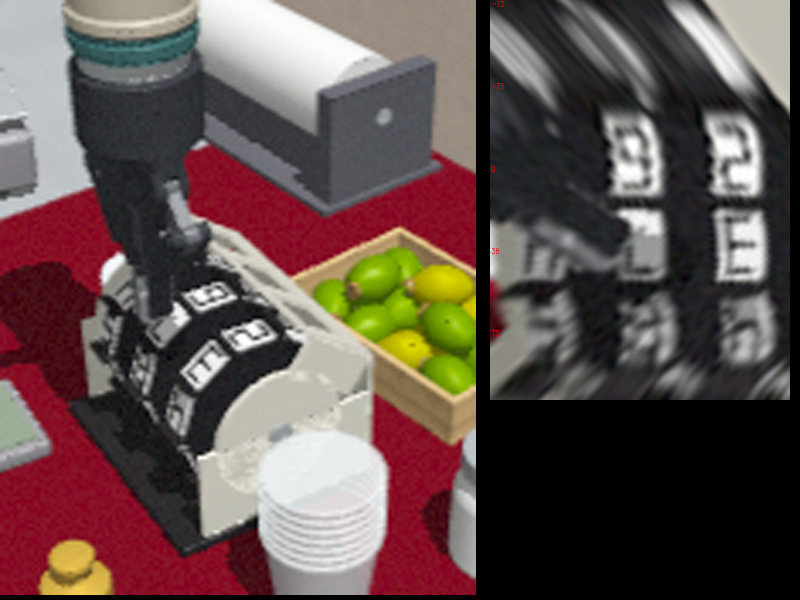

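Call:
send_rows(
  deltas=[
    {"dp":[0.05,-0.005,0],"rotation":[0,0,0]},
    {"dp":[0.09,-0.01,0],"rotation":[0,0,0]},
    {"dp":[0.12,-0.013,0],"rotation":[0,0,0]},
    {"dp":[0.15,-0.016,0],"rotation":[0,0,0]},
    {"dp":[0.18,-0.02,0],"rotation":[0,0,0]},
    {"dp":[0.21,-0.023,0],"rotation":[0,0,0]},
    {"dp":[0.24,-0.026,0],"rotation":[0,0,0]},
    {"dp":[0.27,-0.03,0],"rotation":[0,0,0]},
    {"dp":[0.275,-0.03,0],"rotation":[0,0,0]},
    {"dp":[0.275,-0.03,0],"rotation":[0,0,0]},
    {"dp":[0.275,-0.03,0],"rotation":[0,0,0]},
    {"dp":[0.275,-0.03,0],"rotation":[0,0,0]},
  ],
)

```text
clock: 8.92
position: [0.5404, 0.0651, 0.1193]
ee_rot: [-0.0, 0.055, 0.998, 0.0]
contact_force: [-1.0, -0.8, 0.4]
width: 0.0004
```

Call:
send_rows(
  deltas=[
    {"dp":[0.02,-0.002,0.08],"rotation":[0,0,0]},
    {"dp":[0.02,-0.002,0.2],"rotation":[0,0,0]},
    {"dp":[-0.05,0.01,0.35],"rotation":[0,0,0]},
    {"dp":[-0.23,0.2,0.35],"rotation":[0,0,0]},
    {"dp":[-0.23,0.35,0.35],"rotation":[0,0,0]},
    {"dp":[-0.23,0.445,0.35],"rotation":[0,0,0]},
    {"dp":[-0.23,0.445,0.35],"rotation":[0,0,0]},
  ],
)

```text
clock: 9.5
position: [0.5135, 0.1203, 0.1623]
ee_rot: [0.001, 0.054, 0.999, 0.001]
contact_force: [0.2, 0.5, 1.0]
width: 0.0002
```

```bash
python3 snap.py s9
```

```text
clock 9.55 pos [0.5137 0.1191 0.162 ] F [ 0.35 -0.26 -0.75]
```

View pics/s9.png

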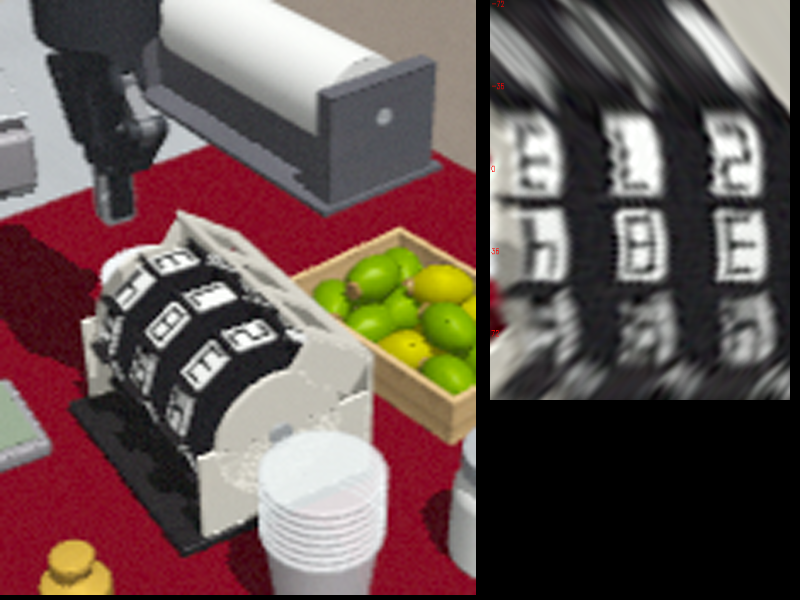

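Call:
send_rows(
  deltas=[
    {"dp":[-0.01,0,-0.12],"rotation":[0,0,0]},
    {"dp":[-0.01,0,-0.24],"rotation":[0,0,0]},
    {"dp":[-0.01,0,-0.32],"rotation":[0,0,0]},
    {"dp":[-0.01,0,-0.35],"rotation":[0,0,0]},
    {"dp":[-0.01,0,-0.35],"rotation":[0,0,0]},
  ],
)

```text
clock: 9.97
position: [0.5115, 0.1178, 0.1183]
ee_rot: [-0.001, 0.055, 0.998, -0.0]
contact_force: [-0.1, 0.2, -0.5]
width: 0.0002
```

```bash
python3 snap.py s10
```

```text
clock 10.0167 pos [0.512  0.118  0.1191] F [ 0.12  0.33 -0.72]
```

View pics/s10.png

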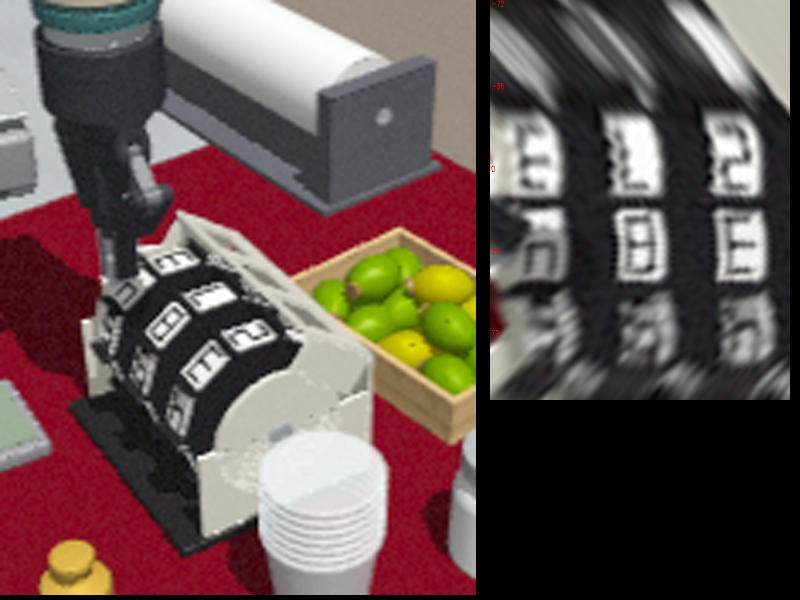

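Call:
send_rows(
  deltas=[
    {"dp":[0.05,-0.005,0],"rotation":[0,0,0]},
    {"dp":[0.09,-0.01,0],"rotation":[0,0,0]},
    {"dp":[0.12,-0.013,0],"rotation":[0,0,0]},
    {"dp":[0.15,-0.016,0],"rotation":[0,0,0]},
    {"dp":[0.18,-0.02,0],"rotation":[0,0,0]},
    {"dp":[0.21,-0.023,0],"rotation":[0,0,0]},
    {"dp":[0.24,-0.026,0],"rotation":[0,0,0]},
    {"dp":[0.27,-0.03,0],"rotation":[0,0,0]},
    {"dp":[0.275,-0.03,0],"rotation":[0,0,0]},
    {"dp":[0.275,-0.03,0],"rotation":[0,0,0]},
    {"dp":[0.275,-0.03,0],"rotation":[0,0,0]},
    {"dp":[0.275,-0.03,0],"rotation":[0,0,0]},
  ],
)

```text
clock: 11.02
position: [0.5446, 0.1149, 0.1194]
ee_rot: [-0.0, 0.055, 0.998, 0.0]
contact_force: [-0.4, -0.0, 0.3]
width: 0.0002
```

Call:
send_rows(
  deltas=[
    {"dp":[0.02,-0.002,0.08],"rotation":[0,0,0]},
    {"dp":[0.02,-0.002,0.18],"rotation":[0,0,0]},
    {"dp":[-0.1,0.01,0.22],"rotation":[0,0,0]},
    {"dp":[-0.275,0.03,0.22],"rotation":[0,0,0]},
    {"dp":[-0.275,0.03,0.22],"rotation":[0,0,0]},
    {"dp":[-0.275,0.03,0.1],"rotation":[0,0,0]},
    {"dp":[-0.275,0.03,0],"rotation":[0,0,0]},
    {"dp":[-0.275,0.03,0],"rotation":[0,0,0]},
  ],
)

```text
clock: 11.68
position: [0.5093, 0.1184, 0.118]
ee_rot: [-0.002, 0.055, 0.998, -0.0]
contact_force: [0.0, 0.0, 0.0]
width: 0.0
```

```bash
python3 snap.py s11
```

```text
clock 11.7333 pos [0.5102 0.1184 0.1189] F [ 0.09 -0.12  0.33]
```

View pics/s11.png

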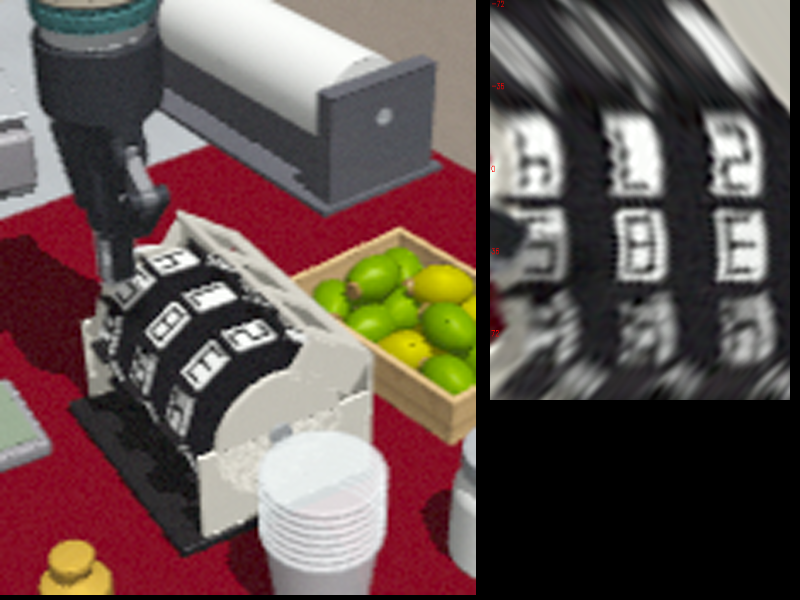

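Call:
send_rows(
  deltas=[
    {"dp":[0.05,-0.005,0],"rotation":[0,0,0]},
    {"dp":[0.09,-0.01,0],"rotation":[0,0,0]},
    {"dp":[0.12,-0.013,0],"rotation":[0,0,0]},
    {"dp":[0.15,-0.016,0],"rotation":[0,0,0]},
    {"dp":[0.18,-0.02,0],"rotation":[0,0,0]},
    {"dp":[0.21,-0.023,0],"rotation":[0,0,0]},
    {"dp":[0.24,-0.026,0],"rotation":[0,0,0]},
    {"dp":[0.27,-0.03,0],"rotation":[0,0,0]},
    {"dp":[0.28,-0.03,0],"rotation":[0,0,0]},
    {"dp":[0.28,-0.03,0],"rotation":[0,0,0]},
    {"dp":[0.28,-0.03,0],"rotation":[0,0,0]},
    {"dp":[0.28,-0.03,0],"rotation":[0,0,0]},
  ],
)

```text
clock: 12.73
position: [0.5452, 0.1149, 0.1193]
ee_rot: [-0.0, 0.055, 0.998, 0.0]
contact_force: [0.2, 0.7, 0.4]
width: 0.0001
```

Call:
send_rows(
  deltas=[
    {"dp":[0.02,-0.002,0.08],"rotation":[0,0,0]},
    {"dp":[0.02,-0.002,0.18],"rotation":[0,0,0]},
    {"dp":[-0.1,0.01,0.22],"rotation":[0,0,0]},
    {"dp":[-0.275,0.03,0.22],"rotation":[0,0,0]},
    {"dp":[-0.275,0.03,0.22],"rotation":[0,0,0]},
    {"dp":[-0.275,0.03,0.1],"rotation":[0,0,0]},
    {"dp":[-0.275,0.03,0],"rotation":[0,0,0]},
    {"dp":[-0.275,0.03,0],"rotation":[0,0,0]},
  ],
)

```text
clock: 13.4
position: [0.5099, 0.1184, 0.1179]
ee_rot: [-0.002, 0.055, 0.998, -0.0]
contact_force: [-0.7, 0.2, -0.5]
width: -0.0001
```

```bash
python3 snap.py s12
```

```text
clock 13.45 pos [0.5108 0.1184 0.1188] F [-0.23 -0.14  0.13]
```

View pics/s12.png

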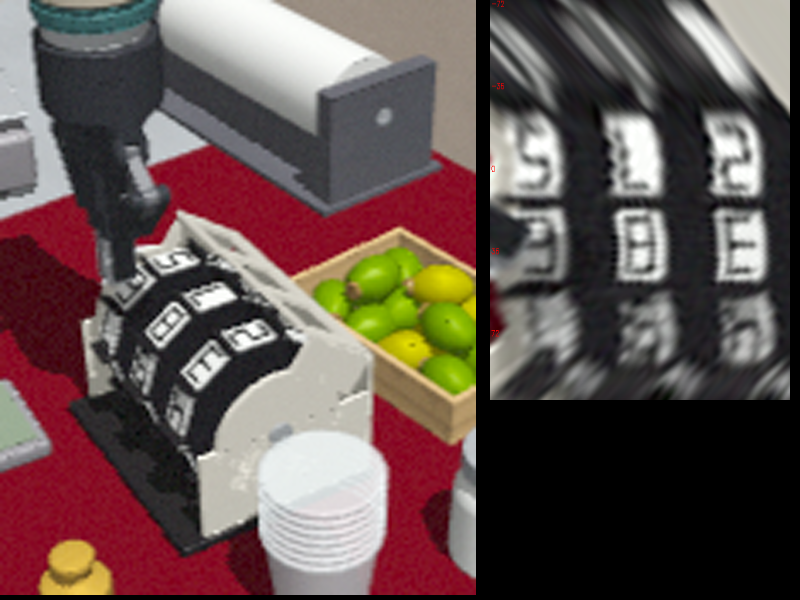

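Units' top tile is now 5, so its window shows 4. One more click, then retreat up and back toward the robot.

Call:
send_rows(
  deltas=[
    {"dp":[0.05,-0.005,0],"rotation":[0,0,0]},
    {"dp":[0.09,-0.01,0],"rotation":[0,0,0]},
    {"dp":[0.12,-0.013,0],"rotation":[0,0,0]},
    {"dp":[0.15,-0.016,0],"rotation":[0,0,0]},
    {"dp":[0.18,-0.02,0],"rotation":[0,0,0]},
    {"dp":[0.21,-0.023,0],"rotation":[0,0,0]},
    {"dp":[0.24,-0.026,0],"rotation":[0,0,0]},
    {"dp":[0.27,-0.03,0],"rotation":[0,0,0]},
    {"dp":[0.28,-0.03,0],"rotation":[0,0,0]},
    {"dp":[0.28,-0.03,0],"rotation":[0,0,0]},
    {"dp":[0.28,-0.03,0],"rotation":[0,0,0]},
    {"dp":[0.28,-0.03,0],"rotation":[0,0,0]},
  ],
)

```text
clock: 14.45
position: [0.5458, 0.1149, 0.1194]
ee_rot: [-0.0, 0.055, 0.998, 0.0]
contact_force: [-0.3, 0.5, -0.3]
width: -0.0
```

Call:
send_rows(
  deltas=[
    {"dp":[0.02,-0.002,0.08],"rotation":[0,0,0]},
    {"dp":[0.02,-0.002,0.2],"rotation":[0,0,0]},
    {"dp":[0,0,0.5],"rotation":[0,0,0]},
    {"dp":[-0.2,0.1,0.8],"rotation":[0,0,0]},
    {"dp":[-0.5,0.4,0.8],"rotation":[0,0,0]},
    {"dp":[-0.7,0.6,0.8],"rotation":[0,0,0]},
    {"dp":[-0.8,0.8,0.8],"rotation":[0,0,0]},
    {"dp":[-0.8,0.8,0.8],"rotation":[0,0,0]},
  ],
)

```text
clock: 15.12
position: [0.4466, 0.2147, 0.217]
ee_rot: [-0.0, 0.053, 0.999, 0.002]
contact_force: [0.4, -0.2, -0.1]
width: -0.0002
```

Call:
send_rows(
  deltas=[
    {"dp":[-0.3,0.3,0],"rotation":[0,0,0]},
    {"dp":[-0.6,0.6,0],"rotation":[0,0,0]},
    {"dp":[-0.9,0.9,0],"rotation":[0,0,0]},
    {"dp":[-0.9,0.9,0],"rotation":[0,0,0]},
  ],
)

```text
clock: 15.45
position: [0.3401, 0.3204, 0.2162]
ee_rot: [-0.0, 0.055, 0.999, 0.001]
contact_force: [-0.3, 0.6, -0.9]
width: 0.0001
```

```bash
python3 snap.py s13; python3 - <<'E'
from rig import eyes
from fit import *
p=eyes.get_image("top"); q={k:np.array(p[k]) for k in("color","depth","mtx","rvec","tvec")}; np.savez("t13.npz",**q)
x0,y0,x1,y1=(185,155,285,250)
a=cv2.resize(q["color"][y0:y1,x0:x1,::-1],None,fx=4,fy=4,interpolation=cv2.INTER_CUBIC)
unwrap(q,np.array([.5452,.0654,-.1122]),"/tmp/u.png"); u=cv2.resize(cv2.imread("/tmp/u.png"),(400,380))
cv2.imwrite("pics/t13.png",np.hstack([a,u]))
try: fit([q,dict(np.load("s13.npz"))])
except Exception as e: print(e)
# change vs. start
for n,m in(("top0","t13"),("side0","s13")):
    A=np.load(n+".npz")["color"].astype(int);B=np.load(m+".npz")["color"].astype(int)
    cv2.imwrite(f"pics/d_{m}.png",np.clip(abs(A-B).sum(2),0,255).astype(np.uint8))
a,b=cv2.imread("pics/d_t13.png"),cv2.imread("pics/d_s13.png"); cv2.imwrite("pics/d.png",cv2.resize(np.hstack([a,b]),(800,300)))
E
```

```text
clock 15.5 pos [0.337  0.323  0.2162] F [-2.53  1.65 -0.16]
[ 0.5454  0.0652 -0.1059] 671 rms 1.387484093277068 ext -0.08524908364689499 0.08529467449899736 ridge x [0.0239486  0.02692883 0.03293065] ztop [0.1383928  0.13998824]
[ 0.5422  0.063  -0.1064] 535 rms 1.4952191468159335 ext -0.08688220577065928 0.08669081963929 ridge x [0.02359427 0.02571246 0.03347543] ztop [0.13797708 0.13996819]
```

View pics/s13.png

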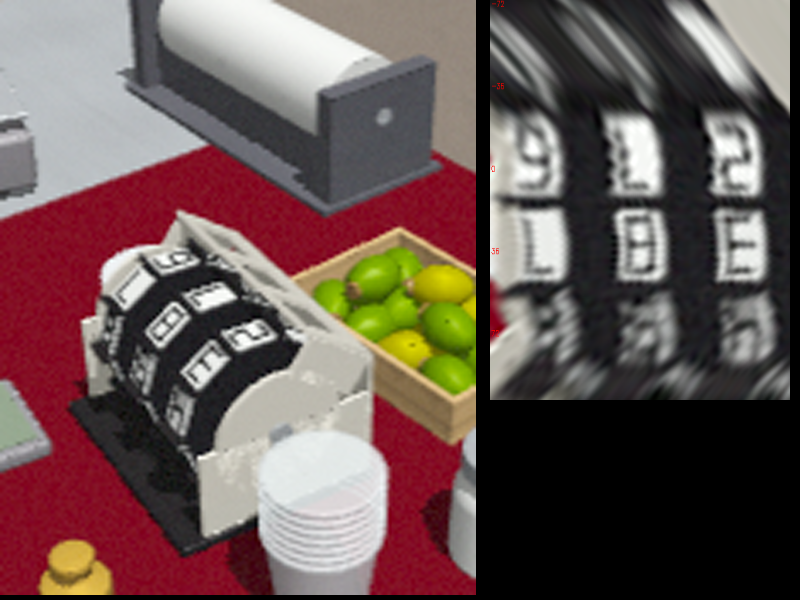

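View pics/t13.png

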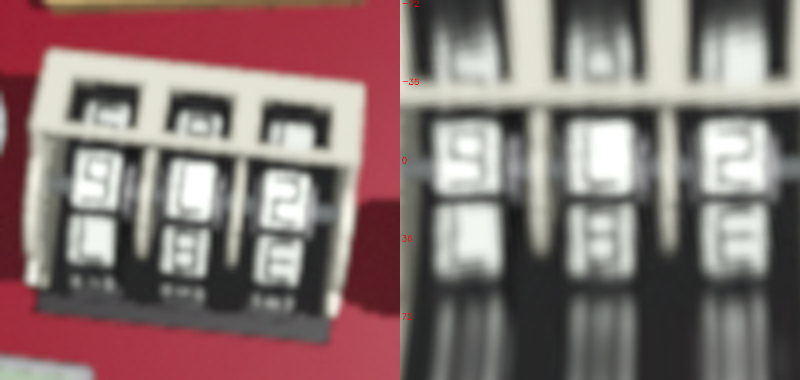

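View pics/d.png

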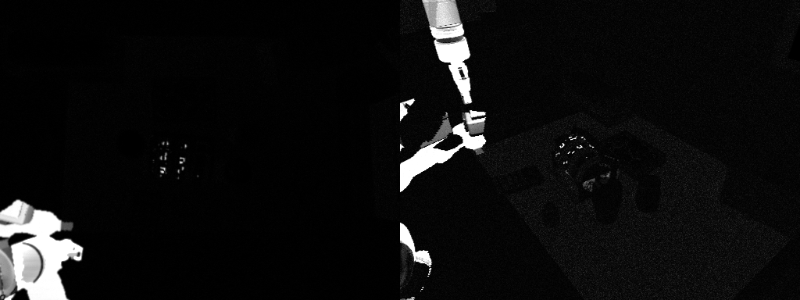

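Call:
send_rows(
  deltas=[
    {"dp":[0,0,0],"rotation":[0,0,0]},
    {"dp":[0,0,0],"rotation":[0,0,0]},
    {"dp":[0,0,0],"rotation":[0,0,0]},
  ],
)

```text
clock: 15.8
position: [0.3432, 0.3182, 0.2156]
ee_rot: [0.0, 0.056, 0.998, -0.0]
contact_force: [0.2, 0.4, -0.2]
width: -0.0
```

```bash
python3 -c "
from rig import manip;print(manip.sign_off())"
```

```text
the job is handed in; nothing more can be done
None
```

The price stand should now read 1-6-5, and I handed the job in at about 16 s. With the gripper shut, I pushed one lug at a time from the robot's side. The tens wheel went three clicks (3 to 6) and then the units wheel three (2 to 5). I checked each click in a picture before the next push, and no wheel ran past its figure.

- **Reading:** I inferred the figures from the tiles at the top of each wheel, because the windows are too blurred to read directly in either view. Each window shows one less than the tile on top. The top tiles are 2, 7 and 6, all centred in their click, which gives 1-6-5.
- **Stand and surroundings:** comparing the first and last pictures, only the tens and units wheels and the arm changed, apart from faint speckle on the stand's near cheek. The fitted stand position agrees to within about 0.3 mm in each view, and the highest force I read was about 3 N.

**Disagreements:**
- **Fingertip height:** the text puts the fingertips 19 mm ahead of the TCP, but the side camera showed them about 7–8 mm behind it. I went by the camera and came down in small steps.
- **Stand position:** the two cameras' fits of where the stand is differed by about 3 mm.
- **First click:** the next lug rested on the back of the finger, at about 1.5 N, until I lifted it. The wheel then settled, and I pushed 2 mm further on the later clicks.

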